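# Load a filter disc into the next cassette slot

### The job

The white cassette on the grey stand already holds a filter disc in its bottom slot. Take the loose disc of that same size, the larger of the two on the bench, by its grip and slide it level through the open front into the middle slot, all the way home with its grip pointing straight out of the front like the one below, then let go. Leave the smaller disc where it lies.

Things in the scene. Friction and masses are not known exactly. Their poses are not given: they have to be found in the camera images.
- large_grip (a point): Centre of the larger loose disc's grip, 10 mm above the underside. Aluminium disc with white filter, 76 mm across, 5 mm thick; a 10 mm wide flat tail ends in a grey grip block 24 (x) x 14 (y) x 20 mm high from the underside. x: from grip to disc (disc centre 70 mm ahead); z up; grip it across y. Lies flat on the bench, disc away from the robot. 60 g, centre of mass about 53 mm ahead of the grip.
- small_grip (a point): Centre of the smaller loose disc's grip: same make, same grip block and axes, but the disc is 50 mm across, its centre 57 mm ahead of the grip along +x. To be left alone. The two discs may lie in either place.
- middle_slot (a point): Point on the middle slot's floor under the centre of a 76 mm disc that is fully home (its grip is then at x = -70, y = 0, z = +10 mm from here). x: from the open front into the cassette, y to its left, z up. Front edge at x = -42 mm, back stop at +38 mm. The slot is 100 mm wide and 26 mm high up to the shelf above, which is 4 mm thick.
- cassette: White cassette, 84 deep (x), 110 wide (y), 88 mm high, axes as the slot's, origin at the centre of its underside. Slot floors 6, 36, 66 mm up; middle of each front notched 36 mm wide, 30 deep. Bottom slot holds a fixed 76 mm disc whose grip sticks out in front, top 10 mm below the middle floor. Firmly locked on a grey stand, foot 120 x 120 mm, its height varies from 53 to 93 mm.

How it is judged:
By the outcome, as a careful person would: the job done as asked, in the order asked, and still so for the second after the job is handed in, with the robot touching nothing.
It also fails if it takes over 42 s, if anything falls off the work surface, if the arm or the gripper's body presses on something with over 40 N, if the wrist force passes 120 N, or if a joint passes its speed limit or range.

### The arm

A 6-joint arm with a two-finger parallel gripper is mounted at the origin on a cart in front of the work surface, level with it; the furniture and walls round the work are solid. World frame = base frame: x ahead of the robot, y to its left, z up, the work surface at z = 0. Lengths are in m, angles in rad, forces in N, time in s.
With the tool pointing down it reaches from about 0.325 to 0.75 m from the base axis. Payload 7.6 kg.
Tool frame: the origin (TCP) lies at the very end of the fingers, on their centre line; the grasp point (between the pads) lies behind it (r.grip_point_offset is the z of the grasp point in the tool frame, in m); z points along the fingers, y is the line along which they close (so a half turn about z gives the same grasp; the last joint's range is limited). The gripper opens to 85 mm and grips with 20 to 120 N. Pads are 22 mm wide; open, the fingers measure 114 mm over their backs; the gripper's body (76 mm by 85 mm) begins 54 mm behind the grasp point. The pads swing forward as they close: fully open they stand 13 mm farther back than shut.
Start: joints at [-1.239, 0.052, 1.401, -0, 1.689, -0.07], TCP at [0.205, -0.483, 0.231] pointing down, gripper open.
Joint ranges: [-2.9, 2.9], [-0.91, 2.17], [0.12, 2.37], [-1.06, 4.2], [0.26, 2.73], [-2.93, 2.93]. Speed limits (rad/s): [2.57, 2.57, 3.01, 3.14, 3.14, 3.14].

### API

Orientations are given as a unit quaternion [x, y, z, w].
In Python, from bench import r gives the robot as it stands.
- The arm moves only by the tool servo_tool, never from a script. Its argument "increments" is a list of rows, each a list of 6 numbers: the shift along the tool's x, y, z in mm, then the turn, a rotation vector about the tool's x, y, z in rad. In form: [[tx, ty, tz, wx, wy, wz], ...]. A call has 1 to 12 rows; each row shifts and turns the commanded pose from where the row before left it, along the tool's axes as they then stand; what a row does not reach is not made up. A row lasts 1/12 s, in which the tool goes at most 41.7 mm and 7.16 degrees, less where a joint would pass 70% of its speed; a pose out of reach is approached as far as the arm can. A call is refused whole if a number of a shift passes 41.7 or a number of a turn 0.125, either way. A call with a gripper value outside its range is refused whole. "grip" is the opening, from 0 (shut) to 1 (fully open), set as the call begins (left out, the last holds). The fingers move at their own pace and stop on an object; "newtons" is the grip in N (left out, the last holds). Time passes only in rows, so rows that do not move let the fingers close. It gives the time, the measured TCP pose, the force, the opening and the grip force at its end, in the units of the state.
- r.observe(): the state, without advancing time (a new reading comes with each control period).
- r.read_camera(name): name is "side" or "top" or "wrist"; returns a dict with "image" (384x512x3 uint8, red, green, blue), "fx", "fy", "cx", "cy" (pixels), "R" (3x3) and "t" (3): a world point X has camera coordinates R X + t. Camera axes: x right, y down, z forward; pixel columns grow to the right and rows downward; lengths in m; the calibration is good to about 2 mm. A picture is of the moment at which its call begins. There is no depth.
- r.finish_job(): hands the job in; it is judged then, once.
The state is a dict: "time_s": time; "q": joint angles; "joint_vel": joint speeds; "tau": joint torques, N m; "eef_pos": TCP position; "tool_rot": TCP orientation; "force": force on the tool from outside, world axes, zero at the start; "torque": the same for the moment, N m; "width": opening from 0.0 (shut) to 1.0 (fully open); "finger_force": force on a finger pad.
Only numpy, scipy, OpenCV 4.12 (cv2) and the standard library are available. Lean on these libraries where they do the work, as an engineer would, in place of code of your own. Each camera call takes 0.05 s, during which the arm holds its last target. There are 200 camera calls.

## Working session

There is one attempt and no reset: what is moved stays moved. The work goes in short steps, Python scripts to look and compute and a tool call to move; the robot and the scene stay as the last step left them, time stands still between calls to the robot, and variables do not carry over. Pictures are saved under pics/ and viewed, at most 10 in all, crops included, and the job is handed in when it is done.

Besides the shell and the picture viewer there is one more tool, called after ">>>" as name(argument=value, ...), one argument or row to a line, values as JSON. servo_tool: Moves the arm, as the interface text tells. Its arguments: {"type":"object","properties":{"increments":{"type":"array","items":{"type":"array","items":{"type":"number"}}},"grip":{"type":"number"},"newtons":{"type":"number"}},"required":["increments"]}

```bash
mkdir -p pics
cat > h.py <<'E'
import numpy as np, cv2
from bench import r
def snap(n,f):
    c=r.read_camera(n); cv2.imwrite('pics/'+f,c['image'][...,::-1]); np.savez('pics/'+f[:-4]+'.npz',**c); return c
def load(f): return dict(np.load('pics/'+f+'.npz'))
def ray(c,u,v,z):
    R,t=np.array(c['R']),np.array(c['t']); o=-R.T@t
    d=R.T@np.array([(u-c['cx'])/c['fx'],(v-c['cy'])/c['fy'],1]); return o+d*(z-o[2])/d[2]
def proj(c,X):
    p=np.array(c['R'])@np.array(X)+np.array(c['t']); return np.array([c['fx']*p[0]/p[2]+c['cx'],c['fy']*p[1]/p[2]+c['cy']])
E
python3 - <<'E'
from h import *
a=snap('top','top1.png');b=snap('side','side1.png')
cv2.imwrite('pics/both.png',cv2.resize(np.vstack([a['image'],b['image']])[...,::-1],None,fx=0.78,fy=0.78))
for c in(a,b):print(c['fx'],-c['R'].T@c['t'],c['R'].round(3).tolist())
s=r.observe();print(s['eef_pos'],s['tool_rot'],s['time_s'],r.grip_point_offset)
E
```

```text
466.04038398800304 [0.31281499 0.13219438 1.15762643] [[0.007, -1.0, -0.014], [-0.982, -0.005, -0.188], [0.188, 0.015, -0.982]]
353.50410407710996 [0.12998839 0.79145275 0.50946799] [[-0.858, -0.514, 0.006], [-0.257, 0.419, -0.871], [0.445, -0.749, -0.491]]
[ 0.20524507 -0.48293636  0.23055536] [ 9.79888223e-01  1.99545981e-01 -8.69420652e-05 -6.80984789e-04] 0.1 -0.0187
```

View pics/top1.png

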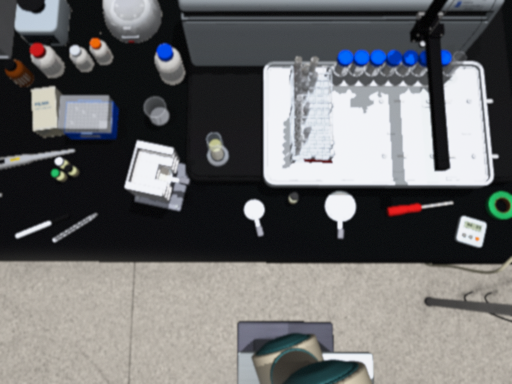

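View pics/side1.png

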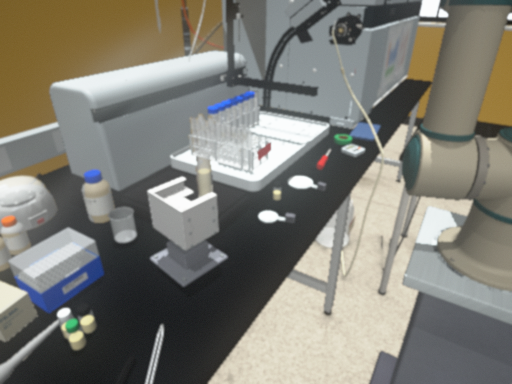

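Run:
```python
from h import *
a=load('top1')['image'][...,::-1];b=load('side1')['image'][...,::-1]
R=lambda im,w,h:cv2.resize(im,(w,h),interpolation=cv2.INTER_CUBIC)
A=R(a[130:220,115:205],450,450);B=R(b[165:290,140:240],360,450)
cv2.imwrite('pics/cas.png',np.hstack([A,B[:,:350]]))
cv2.imwrite('pics/disc.png',R(a[180:250,230:370],800,400))
```

```text
(no output)
```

View pics/cas.png

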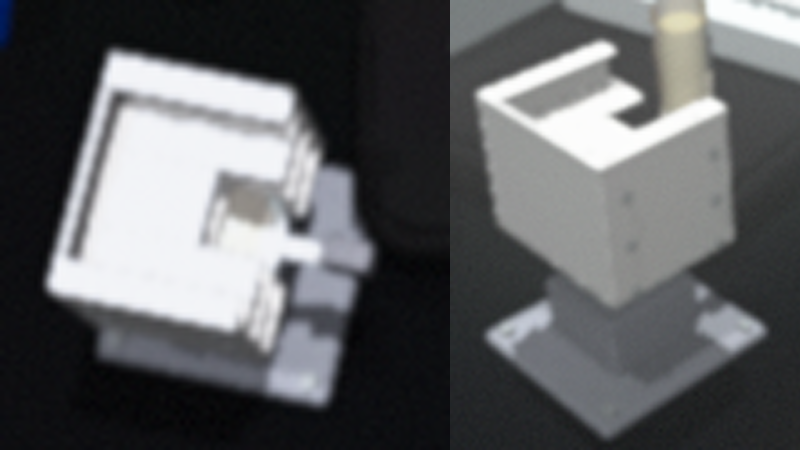

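View pics/disc.png

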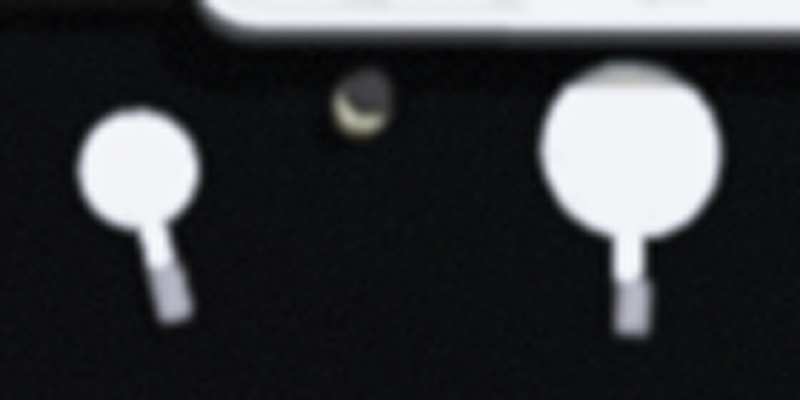

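```bash
cat > fit.py <<'E'
from h import *
from scipy.optimize import least_squares
a=load('top1');b=load('side1')
T=lambda u,v:(115+u/5-.4,130+v/5-.4)
S=lambda u,v:(140+u/3.6-.36,165+v/3.6-.36)
P=[(a,T(110,52),(42,-55,88)),(a,T(297,88),(-42,-55,88)),(a,T(48,290),(42,55,88)),(a,T(240,330),(-42,55,88)),
(b,S(28,92),(42,-55,88)),(b,S(153,165),(42,55,88)),(b,S(275,105),(-42,55,88)),(b,S(165,45),(-42,-55,88)),(b,S(162,303),(42,55,0)),(b,S(285,240),(-42,55,0))]
def W(p,q):
    c,s=np.cos(p[3]),np.sin(p[3]); q=np.array(q)/1000
    return np.array([p[0]+c*q[0]-s*q[1],p[1]+s*q[0]+c*q[1],p[2]+q[2]])
f=lambda p:np.concatenate([proj(c,W(p,q))-uv for c,uv,q in P])
s=least_squares(f,[.4,.35,.07,1.35],x_scale=[.01,.01,.01,.1],loss='soft_l1')
print(s.x,np.degrees(s.x[3]));print(f(s.x).reshape(-1,2).round(1).tolist())
D=lambda u,v:(230+u/5.714-.4,180+v/5.714-.4)
for n,g,d in(('L',(632,310),(631,150)),('S',(170,293),(139,168))):
    G=ray(a,*D(*g),.016);C=ray(a,*D(*d),.005);print(n,G,C,np.linalg.norm((G-C)[:2]),np.degrees(np.arctan2(*(C-G)[1::-1])))
E
python3 fit.py
python3 - <<'E'
from h import *
s=r.observe();print(s['eef_pos'])
from scipy.spatial.transform import Rotation as R
print(R.from_quat(s['tool_rot']).as_matrix().round(3))
E
```

```text
[0.55859001 0.35333629 0.08061285 1.36291825] 78.08946333365154
[[0.8, -0.0], [0.1, 0.4], [0.3, -0.1], [-0.7, -0.1], [-0.3, -0.2], [-0.9, 0.5], [0.8, -0.1], [-3.5, -1.3], [1.2, 1.2], [0.1, -0.4]]
L [ 0.43113558 -0.08797368  0.016     ] [ 0.50234204 -0.09187714  0.005     ] 0.07131337004523877 -3.1377511021169022
S [0.4372932  0.10976326 0.016     ] [0.49327981 0.12315999 0.005     ] 0.05756710818929887 13.456965246869569
[ 0.20524507 -0.48293636  0.23055536]
[[ 0.92   0.391 -0.   ]
 [ 0.391 -0.92   0.001]
 [ 0.    -0.001 -1.   ]]
```

Run:
```python
from h import *
from scipy.spatial.transform import Rotation as R
a=load('top1');b=load('side1')
for uv in[(219,163),(211,135),(156,122)]:print(ray(a,*uv,0),ray(a,*uv,.1))
for z in(.05,.1,.13):print(ray(b,204,158,z))
s=r.observe();M=R.from_quat(s['tool_rot']).as_matrix();w=r.read_camera('wrist')
print(M.T@(-w['R'].T@w['t']-s['eef_pos']), M.T@w['R'].T[:,2])
```

```text
[0.6128721  0.21298014 0.        ] [0.58695207 0.20600157 0.1       ]
[0.68766628 0.2350327  0.        ] [0.65528526 0.22614915 0.1       ]
[7.22682016e-01 3.79600880e-01 2.22044605e-16] [0.6872762 0.358229  0.1      ]
[7.92095666e-01 2.79032619e-04 5.00000000e-02]
[0.72004415 0.08637575 0.1       ]
[0.67681325 0.13803378 0.13      ]
[ 0.06481976  0.0010746  -0.14302648] [-2.58718333e-01  2.13833824e-04  9.65952783e-01]
```

>>> servo_tool(
  increments=[
    [0,0,0,0,0,0.114],
    [0,0,0,0,0,0.114],
    [0,0,0,0,0,0.114],
    [0,0,0,0,0,0.114],
    [10,-20,4,0,0,0],
    [10,-20,4,0,0,0],
    [10,-20,4,0,0,0],
    [10,-20,4,0,0,0],
    [10,-20,4,0,0,0],
    [10,-20,4,0,0,0],
    [10,-20,4,0,0,0],
    [10,-20,4,0,0,0],
  ],
  grip=0.6,
)

```text
time_s: 1.15
eef_pos: [0.2942, -0.3267, 0.1989]
tool_rot: [1.0, -0.027, -0.0, -0.0]
force: [-0.4, -0.3, -0.6]
width: 0.597
finger_force: 0.0
```

>>> servo_tool(
  increments=[
    [10,-20,4,0,0,0],
    [10,-20,4,0,0,0],
    [10,-20,4,0,0,0],
    [10,-20,4,0,0,0],
    [10,-20,4,0,0,0],
    [10,-20,4,0,0,0],
    [10,-20,4,0,0,0],
    [10,-20,4,0,0,0],
    [10,-20,4,0,0,0],
    [10,-20,4,0,0,0],
    [10,-20,4,0,0,0],
    [0,0,0,0,0,0],
  ],
)

```text
time_s: 2.15
eef_pos: [0.4163, -0.1114, 0.1542]
tool_rot: [1.0, -0.026, -0.001, -0.001]
force: [-0.3, -0.1, -0.1]
width: 0.602
finger_force: 0.0
```

Run:
```python
from h import *
c=snap('wrist','w1.png')
s=r.observe();print(s['eef_pos'],s['time_s'],s['q'])
from scipy.spatial.transform import Rotation as R
print(R.from_quat(s['tool_rot']).as_matrix().round(3))
print(proj(c,[.4311,-.088,.02]),proj(c,[.5023,-.0919,.005]))
```

```text
[ 0.41575656 -0.11271309  0.15459028] 2.2 [-3.50514175e-01 -1.81796102e-01  1.77743841e+00  1.10314712e-05
  1.54743969e+00  1.27155879e+00]
[[ 0.999 -0.051 -0.001]
 [-0.051 -0.999  0.001]
 [-0.001 -0.    -1.   ]]
[234.33391905 168.44387276] [234.28181137  97.57799862]
```

View pics/w1.png

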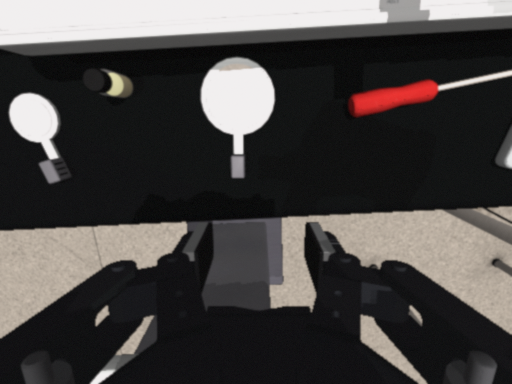

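Run:
```python
from h import *
c=load('w1')
e=ray(c,238,178.5,.02);C=ray(c,238,97.5,.005);print(e,C,e+[.012,0,0],C-e)
```

```text
[ 0.4201543  -0.09107282  0.02      ] [ 0.50218141 -0.09573466  0.005     ] [ 0.4321543  -0.09107282  0.02      ] [ 0.0820271  -0.00466183 -0.015     ]
```

>>> servo_tool(
  increments=[
    [5,-8,10,0,0,0],
    [5,-8,15,0,0,0],
    [5,-7,15,0,0,0],
    [0,0,20,0,0,0],
    [0,0,20,0,0,0],
    [0,0,20,0,0,0],
    [0,0,15,0,0,0],
    [0,0,15,0,0,0],
    [0,0,10,0,0,0],
    [0,0,6,0,0,0],
    [0,0,5,0,0,0],
    [0,0,0,0,0,0],
  ],
)

```text
time_s: 3.2
eef_pos: [0.4316, -0.092, 0.0036]
tool_rot: [1.0, -0.027, -0.0, -0.0]
force: [-0.3, 0.0, -0.4]
width: 0.605
finger_force: 0.0
```

>>> servo_tool(
  increments=[
    [0,0,0,0,0,0],
    [0,0,0,0,0,0],
    [0,0,0,0,0,0],
    [0,0,0,0,0,0],
    [0,0,0,0,0,0],
    [0,0,0,0,0,0],
    [0,0,0,0,0,0],
    [0,0,0,0,0,0],
  ],
  grip=0,
  newtons=60,
)

```text
time_s: 3.87
eef_pos: [0.4326, -0.0921, 0.0052]
tool_rot: [1.0, -0.027, 0.001, 0.0]
force: [-1.0, 0.7, 6.3]
width: 0.147
finger_force: 60.0
```

>>> servo_tool(
  increments=[
    [0,0,-5,0,0,0],
    [0,0,-12,0,0,0],
    [0,0,-18,0,0,0],
    [0,0,-18,0,0,0],
    [0,0,-18,0,0,0],
    [0,0,-18,0,0,0],
    [0,0,-18,0,0,0],
    [0,0,-18,0,0,0],
    [0,0,-12,0,0,0],
    [0,0,-8,0,0,0],
    [0,0,0,0,0,0],
  ],
)

```text
time_s: 4.78
eef_pos: [0.4325, -0.0921, 0.1509]
tool_rot: [1.0, -0.027, 0.001, 0.0]
force: [0.5, -0.4, -0.2]
width: 0.146
finger_force: 59.2
```

>>> servo_tool(
  increments=[
    [0,0,0,0,0,-0.06],
    [0,0,0,0,0,-0.1],
    [0,0,0,0,0,-0.1],
    [0,0,0,0,0,-0.1],
    [0,0,0,0,0,-0.1],
    [0,0,0,0,0,-0.1],
    [0,0,0,0,0,-0.1],
    [0,0,0,0,0,-0.1],
    [0,0,0,0,0,-0.1],
    [0,0,0,0,0,-0.1],
    [0,0,0,0,0,-0.1],
    [0,0,0,0,0,-0.1],
  ],
)

```text
time_s: 5.78
eef_pos: [0.4313, -0.0917, 0.148]
tool_rot: [0.85, 0.527, -0.001, -0.001]
force: [0.2, -0.3, -0.5]
width: 0.149
finger_force: 59.1
```

>>> servo_tool(
  increments=[
    [0,0,0,0,0,-0.1],
    [0,0,0,0,0,-0.1],
    [0,0,0,0,0,-0.057],
    [0,0,0,0,0,0],
    [0,0,0,0,0,0],
  ],
)

```text
time_s: 6.2
eef_pos: [0.4315, -0.0918, 0.1484]
tool_rot: [0.777, 0.629, -0.0, -0.001]
force: [-1.0, -0.6, -0.8]
width: 0.146
finger_force: 59.1
```

Run:
```python
from h import *
c=snap('wrist','w2.png')
s=r.observe();print(s['eef_pos'],s['time_s'],s['q'],s['width'],s['force'])
from scipy.spatial.transform import Rotation as R
M=R.from_quat(s['tool_rot']).as_matrix();print(M.round(3))
cas=np.array([.5586,.3533]);u=np.array([np.cos(1.3629),np.sin(1.3629)])
t=cas-.165*u; print(M.T@(np.r_[t,s['eef_pos'][2]]-s['eef_pos']))
```

```text
[ 0.43152692 -0.09183572  0.14855516] 6.25 [-2.93340103e-01 -1.46130706e-01  1.75820138e+00 -1.29463521e-04
  1.53076623e+00 -8.32764524e-02] 0.14531300100908828 [-0.34832015  0.24156383 -0.59610186]
[[ 0.209  0.978 -0.001]
 [ 0.978 -0.209  0.   ]
 [-0.    -0.001 -1.   ]]
[ 2.96848359e-01  3.18181931e-02 -4.73373354e-05]
```

View pics/w2.png

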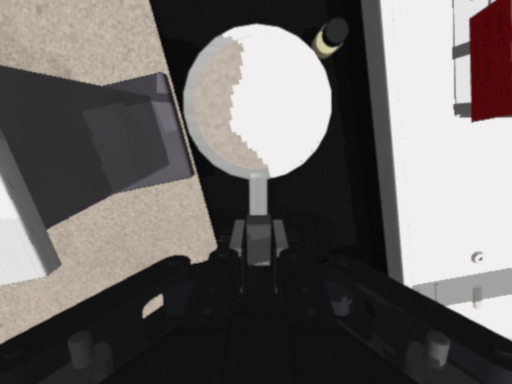

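>>> servo_tool(
  increments=[
    [10,1,0,0,0,0],
    [20,2,0,0,0,0],
    [25,3,0,0,0,0],
    [25,3,0,0,0,0],
    [25,3,0,0,0,0],
    [25,3,0,0,0,0],
    [25,3,0,0,0,0],
    [25,3,0,0,0,0],
    [25,3,0,0,0,0],
    [25,3,0,0,0,0],
    [25,3,0,0,0,0],
  ],
)

```text
time_s: 7.17
eef_pos: [0.5139, 0.1535, 0.149]
tool_rot: [0.777, 0.63, -0.0, -0.0]
force: [1.4, 0.9, -0.4]
width: 0.146
finger_force: 59.1
```

>>> servo_tool(
  increments=[
    [20,2,5,0,0,0],
    [12,0,5,0,0,0],
    [0,0,5,0,0,0],
    [0,0,5,0,0,0],
    [0,0,3,0,0,0],
    [0,0,0,0,0,0],
    [0,0,0,0,0,0],
  ],
)

```text
time_s: 7.75
eef_pos: [0.5223, 0.1814, 0.1262]
tool_rot: [0.777, 0.629, -0.0, 0.0]
force: [0.3, -0.2, -0.5]
width: 0.144
finger_force: 59.2
```

Run:
```python
from h import *
c=snap('wrist','w3.png');b=snap('side','side3.png')
s=r.observe();print(s['eef_pos'],s['time_s'],s['width'],s['force'])
W=cv2.resize(c['image'][:250],(512,250));S=cv2.resize(b['image'][130:280,120:270],(600,600),interpolation=cv2.INTER_CUBIC)
cv2.imwrite('pics/w3b.png',c['image'][...,::-1]);cv2.imwrite('pics/s3b.png',S[...,::-1])
e=np.array(s['eef_pos']);u=np.array([np.cos(1.363),np.sin(1.363),0])
for dz in(0,.005,.01):print(dz,proj(c,e+.07*u-[0,0,dz-.005]),proj(c,e+.108*u-[0,0,dz-.005]))
p=np.array([.5586,.3533,.0806]);v=np.array([-u[1],u[0],0])
for y in(-.055,.055):
  for z in(.088,.036,.066,.062): print(y,z,proj(c,p-.042*u+y*v+[0,0,z]).round(1))
```

```text
[0.52263541 0.18171265 0.1267405 ] 7.85 0.144591612012793 [ 0.16855834 -0.57154034 -0.25440109]
0 [258.19131933 104.28402625] [258.08194236  16.09807466]
0.005 [258.19685984 104.74583087] [258.09210117  19.97080151]
0.01 [258.20202047 105.17597204] [258.10151108  23.5580355 ]
-0.055 0.088 [ 443.8 -127. ]
-0.055 0.036 [371.8 -32.2]
-0.055 0.066 [404.6 -75.3]
-0.055 0.062 [399.2 -68.2]
0.055 0.088 [  70.5 -126.5]
0.055 0.036 [143.4 -31.9]
0.055 0.066 [110.3 -74.9]
0.055 0.062 [115.7 -67.8]
```

View pics/w3b.png

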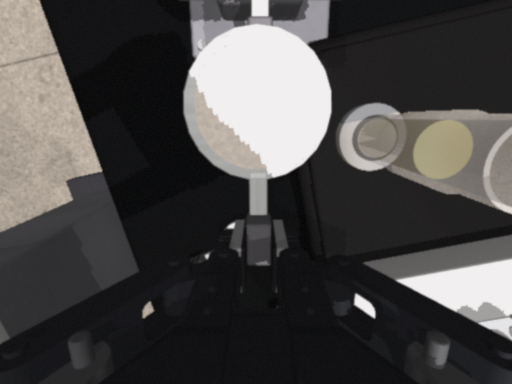

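View pics/s3b.png

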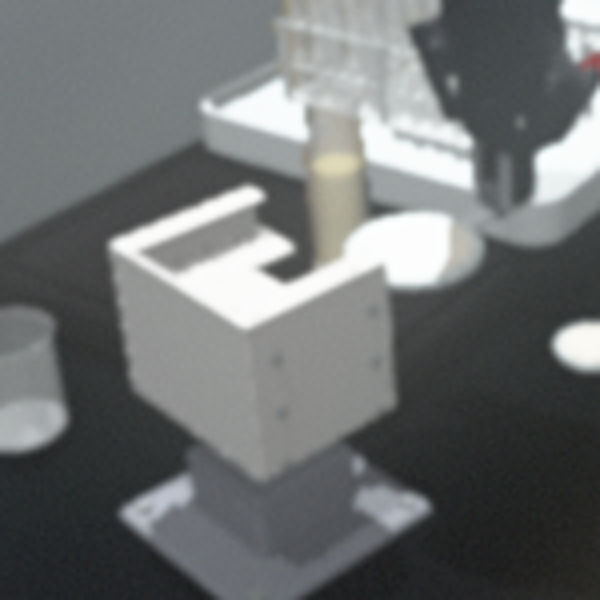

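Run:
```python
from h import *
from scipy.optimize import least_squares
c=load('w3');e=np.array([.5226,.1817,.1267]);u=np.array([np.cos(1.363),np.sin(1.363),0]);v=np.array([-u[1],u[0],0]);z=np.array([0,0,1.])
g=c['image'].astype(int).sum(2);print([int(k) for k in np.arange(15,35)],g[15:35,240].tolist(),g[170:190,240].tolist(), g[95:110:5,178:190].tolist(),g[95:110:5,326:338].tolist())
def circ(p):
    t=np.radians(np.arange(0,360,2));ct,st=np.cos(p[2]),np.sin(p[2])
    C=e+p[0]*u+p[1]*z
    a=np.array([proj(c,C+.038*(np.cos(q)*(ct*u-st*z)+np.sin(q)*v)) for q in t]);return a[:,1].min(),a[:,1].max(),a[:,0].min(),a[:,0].max()
s=least_squares(lambda p:np.array(circ(p))-[25,180,184,332],[.07,0,0],x_scale=[.01,.01,.1],diff_step=1e-3);print(s.x,s.fun,np.degrees(s.x[2]))
print(ray(c,260,10,.0806+.006+.0025), e)
```

```text
[15, 16, 17, 18, 19, 20, 21, 22, 23, 24, 25, 26, 27, 28, 29, 30, 31, 32, 33, 34] [138, 137, 134, 136, 139, 176, 229, 245, 246, 246, 291, 479, 684, 718, 719, 718, 719, 719, 719, 719] [494, 494, 493, 496, 498, 485, 414, 240, 93, 69, 51, 63, 67, 60, 61, 61, 58, 53, 60, 57] [[33, 37, 41, 41, 110, 295, 473, 529, 535, 536, 535, 538], [35, 38, 36, 29, 113, 288, 465, 520, 529, 528, 529, 529], [41, 30, 46, 39, 110, 275, 447, 505, 507, 510, 511, 510]] [[718, 718, 719, 713, 654, 369, 129, 103, 102, 106, 100, 106], [719, 719, 719, 714, 657, 379, 141, 106, 103, 101, 98, 101], [720, 719, 719, 713, 663, 404, 169, 104, 105, 102, 106, 103]]
[ 0.06840849 -0.0019518  -0.00889302] [ 0.00147376 -0.0020413   0.13707081  0.14141015] -0.509532263498451
[0.54948118 0.30365103 0.0891    ] [0.5226 0.1817 0.1267]
```

>>> servo_tool(
  increments=[
    [0,0,-4,0,0,0],
    [5,0,0,0,0,0],
    [9,0,0,0,0,0],
    [10,0,0,0,0,0],
    [10,0,0,0,0,0],
    [10,0,0,0,0,0],
    [10,0,0,0,0,0],
    [0,0,0,0,0,0],
  ],
)

```text
time_s: 8.52
eef_pos: [0.5336, 0.2373, 0.13]
tool_rot: [0.776, 0.631, 0.0, -0.0]
force: [0.4, -0.3, -0.3]
width: 0.144
finger_force: 59.2
```

>>> servo_tool(
  increments=[
    [8,0,0,0,0,0],
    [10,0,0,0,0,0],
    [10,0,0,0,0,0],
    [8,0,0,0,0,0],
    [6,0,0,0,0,0],
    [4,0,0,0,0,0],
    [0,0,0,0,0,0],
    [0,0,0,0,0,0],
  ],
)

```text
time_s: 9.18
eef_pos: [0.5431, 0.2801, 0.1302]
tool_rot: [0.777, 0.63, -0.0, 0.0]
force: [0.1, -0.6, -0.4]
width: 0.143
finger_force: 59.2
```

>>> servo_tool(
  increments=[
    [0,0,2,0,0,0],
    [0,0,2,0,0,0],
    [0,0,1,0,0,0],
    [0,0,0,0,0,0],
    [0,0,0,0,0,0],
  ],
)

```text
time_s: 9.6
eef_pos: [0.5431, 0.2799, 0.1251]
tool_rot: [0.777, 0.63, -0.0, 0.0]
force: [-0.2, -0.3, -0.4]
width: 0.146
finger_force: 59.2
```

Run:
```python
from h import *
s=r.observe();e=np.array(s['eef_pos']);print(e,s['force'],s['torque'],s['time_s'])
u=np.array([np.cos(1.363),np.sin(1.363)]);d=e[:2]-[.5586,.3533];print(d@u,d@[-u[1],u[0]])
```

```text
[0.54305775 0.27993542 0.12513359] [-0.20374805 -0.31372028 -0.42264186] [-0.07474524  0.03652178 -0.03055967] 9.6
-0.07499278280447677 7.248706241596987e-05
```

>>> servo_tool(
  increments=[
    [0,0,1,0,0,0],
    [0,0,0,0,0,0],
    [0,0,0,0,0,0],
  ],
)

```text
time_s: 9.85
eef_pos: [0.5431, 0.2801, 0.1242]
tool_rot: [0.777, 0.63, -0.0, 0.0]
force: [0.4, -0.1, -1.2]
width: 0.142
finger_force: 59.2
```

>>> servo_tool(
  increments=[
    [0,0,1,0,0,0],
    [0,0,0,0,0,0],
    [0,0,0,0,0,0],
  ],
)

```text
time_s: 10.1
eef_pos: [0.5431, 0.2801, 0.1232]
tool_rot: [0.777, 0.63, -0.0, 0.0]
force: [-0.2, 0.2, -0.8]
width: 0.143
finger_force: 59.2
```

>>> servo_tool(
  increments=[
    [2,0,0,0,0,0],
    [2,0,0,0,0,0],
    [0,0,0,0,0,0],
    [0,0,0,0,0,0],
  ],
)

```text
time_s: 10.43
eef_pos: [0.5439, 0.2842, 0.1232]
tool_rot: [0.777, 0.63, -0.0, 0.0]
force: [0.7, 0.3, -0.7]
width: 0.143
finger_force: 59.2
```

Now at slot x = -71; push on in 1 mm steps for the back stop.

>>> servo_tool(
  increments=[
    [1,0,0,0,0,0],
    [0,0,0,0,0,0],
    [0,0,0,0,0,0],
  ],
)

```text
time_s: 10.68
eef_pos: [0.5441, 0.2851, 0.1232]
tool_rot: [0.777, 0.63, -0.0, 0.0]
force: [-0.1, -0.2, -0.6]
width: 0.143
finger_force: 59.2
```

>>> servo_tool(
  increments=[
    [1,0,0,0,0,0],
    [0,0,0,0,0,0],
    [0,0,0,0,0,0],
  ],
)

```text
time_s: 10.93
eef_pos: [0.5443, 0.2855, 0.1232]
tool_rot: [0.777, 0.63, -0.001, 0.0]
force: [-1.0, -3.9, 0.6]
width: 0.142
finger_force: 59.3
```

>>> servo_tool(
  increments=[
    [1,0,0,0,0,0],
    [0,0,0,0,0,0],
    [0,0,0,0,0,0],
  ],
)

```text
time_s: 11.18
eef_pos: [0.5444, 0.2856, 0.1231]
tool_rot: [0.777, 0.63, -0.001, 0.001]
force: [-3.1, -7.0, 1.4]
width: 0.144
finger_force: 59.5
```

>>> servo_tool(
  increments=[
    [-1.3,0,1,0,0,0],
    [0,0,0,0,0,0],
    [0,0,0,0,0,0],
  ],
)

```text
time_s: 11.43
eef_pos: [0.5443, 0.2855, 0.1222]
tool_rot: [0.777, 0.63, -0.0, 0.0]
force: [0.0, -3.5, -0.9]
width: 0.148
finger_force: 59.2
```

>>> servo_tool(
  increments=[
    [0,0,1,0,0,0],
    [0,0,0,0,0,0],
    [0,0,0,0,0,0],
  ],
)

```text
time_s: 11.68
eef_pos: [0.5444, 0.2855, 0.1215]
tool_rot: [0.777, 0.63, -0.0, 0.0]
force: [-1.1, -4.7, 2.0]
width: 0.147
finger_force: 59.5
```

>>> servo_tool(
  increments=[
    [0,0,1,0,0,0],
    [0,0,0,0,0,0],
    [0,0,0,0,0,0],
  ],
)

```text
time_s: 11.93
eef_pos: [0.5445, 0.2854, 0.1208]
tool_rot: [0.777, 0.63, 0.0, 0.0]
force: [-1.3, -6.0, 3.0]
width: 0.145
finger_force: 59.7
```

>>> servo_tool(
  increments=[
    [0,0,0,0,0,0],
    [0,0,0,0,0,0],
    [0,0,0,0,0,0],
    [0,0,0,0,0,0],
    [0,0,0,0,0,0],
    [0,0,0,0,0,0],
  ],
  grip=0.5,
)

```text
time_s: 12.43
eef_pos: [0.5442, 0.2859, 0.1202]
tool_rot: [0.777, 0.63, 0.0, -0.0]
force: [-0.2, 0.2, 0.5]
width: 0.498
finger_force: 0.0
```

>>> servo_tool(
  increments=[
    [0,0,-5,0,0,0],
    [0,0,-10,0,0,0],
    [0,0,-15,0,0,0],
    [0,0,-15,0,0,0],
    [-10,0,-15,0,0,0],
    [-20,0,-15,0,0,0],
    [-20,0,-15,0,0,0],
    [-20,0,-10,0,0,0],
    [0,0,0,0,0,0],
    [0,0,0,0,0,0],
  ],
)

```text
time_s: 13.27
eef_pos: [0.5303, 0.2169, 0.2222]
tool_rot: [0.777, 0.629, 0.002, 0.0]
force: [0.1, 0.5, -0.5]
width: 0.496
finger_force: 0.0
```

Run:
```python
from h import *
c=snap('wrist','w4.png');a=snap('top','top4.png')
s=r.observe();print(s['eef_pos'],s['time_s'],s['width'],s['force'])
A=cv2.resize(a['image'][130:220,115:205],(384,384),interpolation=cv2.INTER_CUBIC)
cv2.imwrite('pics/end.png',np.hstack([c['image'][:,60:470],A])[...,::-1])
```

```text
[0.52974991 0.2177052  0.22014699] 13.3667 0.4960045646853245 [ 0.32810078 -0.1205228  -0.51118855]
```

View pics/end.png

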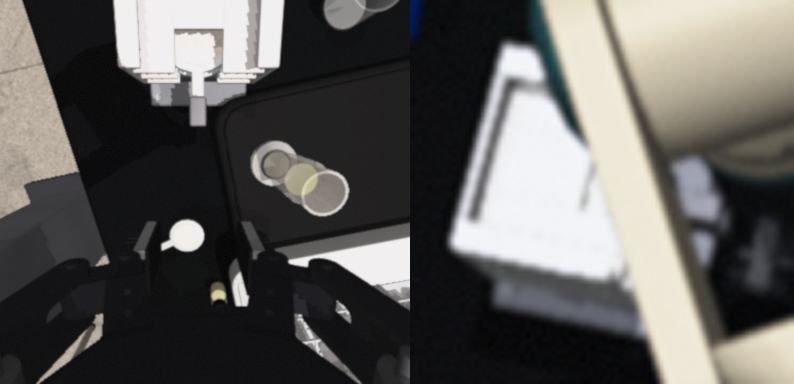

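Run:
```python
from h import *
c=load('w4');u=np.array([np.cos(1.363),np.sin(1.363)])
for p,z in(((258,97),.1366),((258,125.5),.1166),((258,73),.1216)):
    d=ray(c,*p,z)[:2]-[.5586,.3533];print(d@u,d@[-u[1],u[0]])
g=c['image'].astype(int).sum(2);print(g[85:135:2,258].tolist());print(g[112,245:272].tolist(),g[82,245:272].tolist())
```

```text
-0.059134259844713 -0.0007221392162239687
-0.08204813766934965 -0.0007194110497106205
-0.038920261097991536 -0.0007758221951308772
[720, 719, 719, 719, 719, 671, 401, 491, 501, 501, 504, 504, 510, 509, 512, 513, 516, 519, 521, 512, 363, 78, 60, 61, 54]
[34, 43, 42, 83, 193, 326, 424, 480, 493, 497, 501, 504, 511, 512, 514, 516, 523, 525, 519, 475, 369, 209, 89, 40, 43, 39, 31] [230, 229, 238, 306, 401, 433, 503, 635, 705, 719, 719, 719, 719, 719, 720, 719, 717, 700, 622, 495, 451, 448, 445, 448, 441, 441, 443]
```

```bash
python3 -c "
from h import *
print(r.finish_job())"
```

```text
the job is handed in; nothing more can be done
None
```

The larger disc is home in the middle slot, resting against the back stop with its grip pointing straight out of the front. I let go, left the smaller disc untouched, and handed the job in at about 13.4 s.

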